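# Free the pump treadle, dose the dish and load the brush

## Task

The detailing brush has slid under the treadle of the dosing pump and blocks it: draw it out and lay it flat on the black rubber mat. Then press the treadle right down to its stop and hold it there for a moment to dose the dish, let the treadle come up, take the brush by its wooden handle, dip the tip of its bristles well below the rim of the pump's steel dish for a moment, and lay the brush flat on the mat again. Do not knock over the bottles.

Things in the scene. Friction and masses are not known exactly. Their poses are not given: they have to be found in the camera images.
- brush: flat detailing brush, 180 mm long, 20 mm thick: wooden handle 24 mm wide (x -90 to +15), steel ferrule 31 mm wide (x +15 to +37), black bristle head 34 mm wide (x +37 to +90). Origin: centre of its underside; +x to the bristle tip, z up. At the start it lies crosswise under the raised treadle, its head sticking out 85 to 95 mm on the pump's +y side, 10 to 20 mm of free height over the handle
- brush_tip (a point): middle of the end face of the bristle head, 90 mm from the brush's origin along its +x, 10 mm above its underside
- brush_handle (a point): middle of the wooden handle, 30 mm from the brush's origin along its -x, 10 mm above its underside
- mat: thin black rubber mat, 200 mm (x) by 150 mm (y), 3 mm thick, fixed flat on the bench left or right of the pump; origin at the centre of its underside
- pump: fixed grey dosing pump; origin on the bench, -x side to the robot. Steel treadle plate 155 mm long, 90 mm wide (y -45 to +45), 8 mm thick, hinged at x +55, z 14 mm, reaching to x -93 mm; its front edge is 64 mm high at rest, 18 mm at the stop; open at the sides. Behind it a block x +55 to +175, y -75 to +75, 50 mm high, carries the open dish
- treadle (a joint): angle of the sprung treadle in rad: 0 raised (rest), 0.30 fully down at its stop; the spring pushes it back up. About 6 N at the front edge to start it, 12 N at the stop. With the brush beneath it jams before about 0.23
- treadle_pad (a point): point on the treadle's top face to press, 30 mm from its front edge, on its centre line; it moves down about 37 mm as the treadle goes to its stop; its x axis follows the pump's x when the treadle is at rest
- dish_rim (a point): centre of the mouth of the open steel dish on the pump, 108 mm across outside, 4 mm wall, 95 mm above the bench, about 40 mm deep inside
- spray_bottle: standing white spray bottle, 84 mm in diameter, 240 mm high with its trigger head; origin at the centre of its underside; leave it standing
- polish_bottle: standing black polish bottle, 68 mm in diameter, 190 mm high; origin at the centre of its underside; leave it standing
- pad_white: stack of two round foam polishing pads (this is the lower, white one; a blue one lies on it), 150 mm in diameter, 52 mm high together, across the pump from the mat; origin at the centre of its underside
Mind the look-alikes: they are no part of the job. There is more than one size of the brush; the one meant has the size given above.

How it is judged:
By the outcome, as a careful person would: the job done as asked, in the order asked, and still so for the second after the job is handed in, with the robot touching nothing.
It also fails if it takes over 67 s, if anything falls off the work surface, if the arm or the gripper's body presses on something with over 40 N, if the wrist force passes 120 N, or if a joint passes its speed limit or range.

## Robot

A 6-joint arm with a two-finger parallel gripper is mounted at the origin on the work surface. World frame = base frame: x ahead of the robot, y to its left, z up, the work surface at z = 0. Lengths are in m, angles in rad, forces in N, time in s.
With the tool pointing down it reaches from about 0.35 to 0.875 m from the base axis. Payload 15.5 kg.
Tool frame: the origin (TCP) lies midway between the tips of the shut fingers; the grasp point (between the pads) lies robot.grip_depth behind it (robot.grip_depth is the distance from the TCP to the grasp point, in m); z points along the fingers, y is the direction in which the jaws open and shut (so a half turn about z gives the same grasp; the last joint's range is limited). The gripper opens to 85 mm and grips with 20 to 120 N. Pads are 22 mm wide; open, the fingers measure 114 mm over their backs; the gripper's body (76 mm by 85 mm) begins 54 mm behind the grasp point. The pads swing forward as they close: fully open they stand 13 mm farther back than shut.
Start: joints at [1.244, 0.494, 1.345, -0, 1.302, -0.096], TCP at [0.143, 0.608, 0.231] pointing down, gripper open.
Joint ranges: [-2.91, 2.91], [-0.82, 2.16], [0.22, 2.67], [-1.22, 4.37], [0.12, 2.79], [-3.08, 3.08]. Speed limits (rad/s): [1.89, 1.89, 2.57, 3.01, 3.01, 3.01].

## Interface

Orientations are given as [roll, pitch, yaw] about the fixed x, y, z axes, in that order (R = Rz(yaw) Ry(pitch) Rx(roll)).
In Python, from cell import robot gives the robot as it stands. The module is installed in compiled form; this text tells all that it offers.
- The arm moves only by the shell command python3 -m inch 'ROWS'. ROWS is JSON, a list of rows, each a list of 3 entries, a list of its own where there are three numbers: the shift along the tool's x, y, z in m, then the turn, a rotation vector about the tool's x, y, z in degrees, then the finger opening in m, from 0 to 0.0854. A call has 1 to 12 rows; each row shifts and turns the commanded pose from where the row before left it, along the tool's axes as they then stand; what a row does not reach is not made up. A row lasts 1/10 s, in which the tool goes at most 50 mm and 8.59 degrees, less where a joint would pass 70% of its speed; a pose out of reach is approached as far as the arm can. A call with a gripper value outside its range is refused whole. The fingers move at their own pace and stop on an object; the grip force is fixed at half the most. Time passes only in rows, so rows that do not move let the fingers close. It gives the time, the measured TCP pose, the force and the opening at its end, in the units of the state.
- robot.state(): the state, without advancing time (a new reading comes with each control period).
- robot.read_camera(name): name is "side" or "top"; returns the picture (480x640x3 uint8, red, green, blue); there is no depth.
- robot.camera_params(name): a dict with "camera_matrix" (3x3 intrinsics, pixels), "xyz" and "orientation" of the camera in the world. Camera axes: x right, y down, z forward; pixel columns grow to the right and rows downward; lengths in m; the calibration is good to about 2 mm. A picture is of the moment at which its call begins. camera_params takes no time and is no camera call.
- robot.hand_in(): hands the job in, once; it reports no verdict.
The state is a dict: "t": time; "q": joint angles; "joint_vel": joint speeds; "tau": joint torques, N m; "ee_pos": TCP position; "tcp_rot": TCP orientation; "wrist_force": force on the tool from outside, world axes, zero at the start; "ft_torque": the same for the moment, N m; "grip_width": finger opening in m.
Only numpy, scipy, OpenCV 4.12 (cv2) and the standard library are available. Lean on these libraries where they do the work, as an engineer would, in place of code of your own. Each camera call takes 0.05 s, during which the arm holds its last target. There are 200 camera calls.

## Working session

There is one attempt and no reset: what is moved stays moved. The work goes in short steps, Python scripts to look and compute and a shell command to move; the robot and the scene stay as the last step left them, time stands still between calls to the robot, and variables do not carry over. Pictures are saved under pics/ and viewed, about 8 in all and at most 12, crops included, and the job is handed in when it is done.

```bash
mkdir -p pics; cat > h.py <<'E'
import numpy as np, cv2
from cell import robot
from scipy.spatial.transform import Rotation as R
def snap(n,f):
    im=cv2.cvtColor(robot.read_camera(n),cv2.COLOR_RGB2BGR); cv2.imwrite('pics/'+f,im); return im
def cam(n):
    p=robot.camera_params(n); o=np.array(p['orientation'])
    Rm=R.from_euler('xyz',o).as_matrix() if o.size==3 else o.reshape(3,3)
    return np.array(p['camera_matrix']),np.array(p['xyz']),Rm
def ray(n,u,v,z):
    K,t,Rm=cam(n); d=Rm@np.linalg.solve(K,[u,v,1]); return t+d*(z-t[2])/d[2]
def proj(n,P):
    K,t,Rm=cam(n); c=K@(Rm.T@(np.array(P)-t)); return c[:2]/c[2]
E
python3 - <<'E'
from h import *
for n in('top','side'):
    snap(n,n+'0.png'); print(robot.camera_params(n))
print(robot.state(),robot.grip_depth)
E
```

```text
{'camera_matrix': array([[597.92605499,   0.        , 325.13984404],
       [  0.        , 597.92605499, 239.18369902],
       [  0.        ,   0.        ,   1.        ]]), 'xyz': array([ 0.37915579, -0.01119829,  1.38498877]), 'orientation': array([-3.01210531e+00, -2.23069141e-03, -1.57319891e+00])}
{'camera_matrix': array([[475.60391814,   0.        , 330.27705718],
       [  0.        , 475.60391814, 235.61819044],
       [  0.        ,   0.        ,   1.        ]]), 'xyz': array([ 0.40263428, -0.80535806,  0.69893882]), 'orientation': array([-2.23386529,  0.02227707, -0.20779635])}
{'t': 0.1, 'q': array([ 1.24452855e+00,  4.94120681e-01,  1.34606790e+00, -2.38576853e-05,
        1.30249447e+00, -9.55435030e-02]), 'joint_vel': array([ 0.00207788, -0.00055715, -0.00091556, -0.00065983, -0.0008028 ,
       -0.00025325]), 'tau': array([ 3.30010371e-03, -8.83591032e+01, -3.84564078e+01,  1.06710075e-05,
        5.29123965e-03, -4.41011281e-07]), 'ee_pos': array([0.14285374, 0.60812403, 0.23076054]), 'tcp_rot': array([-3.14050503e+00, -8.11303715e-05,  2.91087467e+00]), 'wrist_force': array([-0.45871787,  0.90675736, -0.32731534]), 'ft_torque': array([0.00121203, 0.02181904, 0.00048426]), 'grip_width': 0.08561755986059896} 0.0187
```

View pics/top0.png

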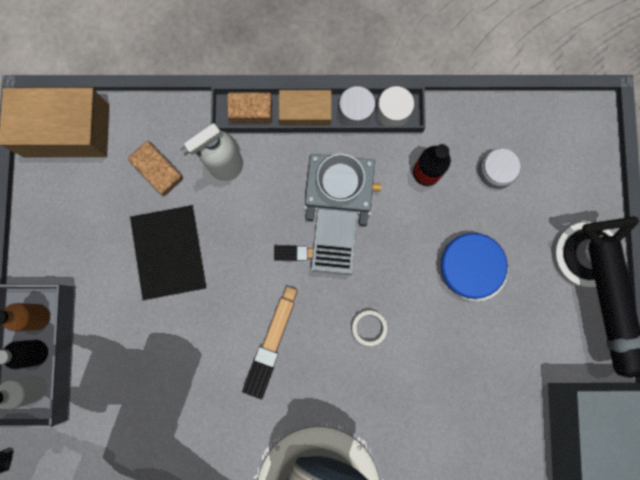

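View pics/side0.png

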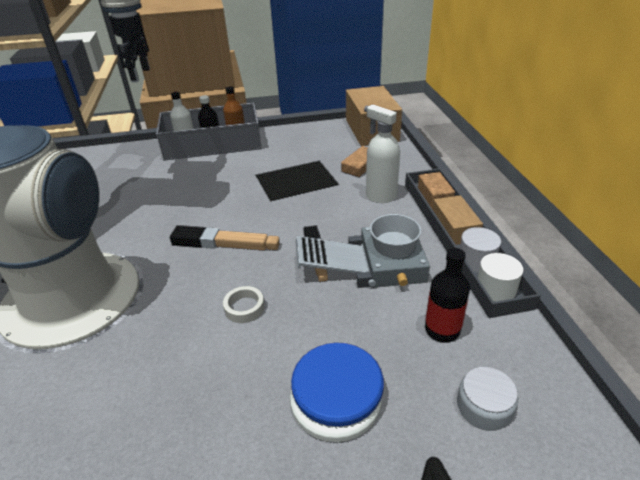

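The top picture shows the pump with its dish at (340,180), its treadle at (333,240) and the mat at (168,252). There are two brushes. The one at (292,253) sticks out from under the treadle, and the one at (270,345) is a larger brush lying in the open. The one under the treadle fits the description, so I'll confirm it in an enlarged crop.

```bash
python3 - <<'E'
from h import *
im=cv2.imread('pics/top0.png'); c=im[140:300,120:400]
c=im[145:285,240:400]
cv2.imwrite('pics/c1.png',cv2.resize(c,None,fx=5,fy=5,interpolation=cv2.INTER_CUBIC)[:600*2])
cv2.imwrite('pics/c1.png',cv2.resize(c,(640,560),interpolation=cv2.INTER_CUBIC))
for nm,u,v,z in [('big a',255,395,.02),('big b',290,288,.02),('mat',131,217,.003),('mat',192,206,.003),('mat',206,290,.003),('mat',143,299,.003)]: print(nm,ray('top',u,v,z).round(4))
E
```

```text
big a [0.2074 0.1423 0.02  ]
big b [0.4449 0.0656 0.02  ]
mat [0.6124 0.4395 0.003 ]
mat [0.6383 0.2975 0.003 ]
mat [0.4416 0.2601 0.003 ]
mat [0.4213 0.4044 0.003 ]
```

View pics/c1.png

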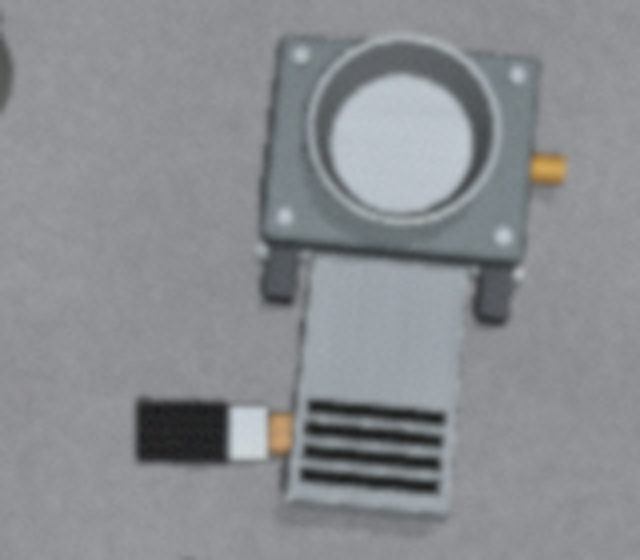

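The crop confirms it: the brush under the treadle has a head about 35 mm wide and about 53 mm long, with its tip at crop (136,431), and a wooden handle going under the plate. The other brush is about 250 mm long, so it is the look-alike. Next I'll work out the positions.

```bash
python3 - <<'E'
from h import *
f=lambda u,v,z:ray('top',240+u/4,145+v/4,z)
for nm,u,v,z in [('tip',136,431,.015),('tipL',137,401,.02),('tipR',137,462,.02),('ferL',267,404,.02),('ferR',267,461,.02),('ferr/handle',268,433,.02),('rim',404,129,.095),('tr FL',286,500,.064),('tr FR',447,515,.064),('tr BL',312,258,.02),('tr BR',465,262,.02),('blk FL',263,240,.05),('blk FR',524,260,.05),('blk BL',282,36,.05),('blk BR',540,60,.05)]: print(nm,f(u,v,z).round(4))
s=robot.state();print(np.degrees(s['tcp_rot']))
E
```

```text
tip [0.5263 0.1032 0.015 ]
tipL [0.5431 0.1023 0.02  ]
tipR [0.5079 0.102  0.02  ]
ferL [0.5412 0.0276 0.02  ]
ferR [0.5083 0.0276 0.02  ]
ferr/handle [0.5244 0.027  0.02  ]
rim [ 0.6848 -0.0498  0.095 ]
tr FL [0.4825 0.0158 0.064 ]
tr FR [ 0.4739 -0.0732  0.064 ]
tr BL [0.6263 0.0017 0.02  ]
tr BR [ 0.6238 -0.0869  0.02  ]
blk FL [0.6313 0.0292 0.05  ]
blk FR [ 0.6195 -0.1187  0.05  ]
blk BL [0.7501 0.0185 0.05  ]
blk BR [ 0.7357 -0.1293  0.05  ]
[-1.79937684e+02 -4.64842788e-03  1.66780833e+02]
```

```bash
python3 -m inch '[[[0,0,0],[0,0,8.53],0.0854],[[0,0,0],[0,0,8.53],0.0854],[[0,0,0],[0,0,8.53],0.0854],[[0,0,0],[0,0,8.53],0.0854],[[0,0,0],[0,0,8.53],0.0854],[[0,0,0],[0,0,8.53],0.0854],[[0,0,0],[0,0,8.53],0.0854],[[0,0,0],[0,0,8.53],0.0854],[[0,0,0],[0,0,8.53],0.0854],[[-0.034,0.0239,0],[0,0,0],0.0854],[[-0.034,0.0239,0],[0,0,0],0.0854],[[-0.034,0.0239,0],[0,0,0],0.0854]]'; python3 -m inch '[[[-0.034,0.0239,0],[0,0,0],0.0854],[[-0.034,0.0239,0],[0,0,0],0.0854],[[-0.034,0.0239,0],[0,0,0],0.0854],[[-0.034,0.0239,0],[0,0,0],0.0854],[[-0.034,0.0239,0],[0,0,0],0.0854],[[-0.034,0.0239,0],[0,0,0],0.0854],[[-0.034,0.0239,0],[0,0,0],0.0854],[[-0.034,0.0239,0],[0,0,0],0.0854],[[-0.034,0.0239,0],[0,0,0],0.0854],[[-0.034,0.0239,0],[0,0,0],0.0854],[[-0.034,0.0239,0],[0,0,0],0.0854],[[0,0,0],[0,0,0],0.0854]]'
```

```text
t: 1.3
ee_pos: [0.215, 0.5051, 0.2309]
tcp_rot: [-3.141, 0.001, 1.572]
wrist_force: [0.9, 0.2, 0.5]
grip_width: 0.0852
t: 2.5
ee_pos: [0.4801, 0.129, 0.2311]
tcp_rot: [3.141, 0.001, 1.567]
wrist_force: [-0.2, -0.1, 0.5]
grip_width: 0.0854
```

```bash
python3 -m inch '[[[-0.032,0.0225,0.02],[0,0,0],0.0854],[[-0.032,0.0225,0.02],[0,0,0],0.0854],[[0,0,0.04],[0,0,0],0.0854],[[0,0,0.04],[0,0,0],0.0854],[[0,0,0.04],[0,0,0],0.0854],[[0,0,0.03],[0,0,0],0.0854],[[0,0,0.02],[0,0,0],0.0854],[[0,0,0.01],[0,0,0],0.0854],[[0,0,0],[0,0,0],0.0854]]'
```

```text
t: 3.4
ee_pos: [0.5219, 0.0687, 0.0104]
tcp_rot: [-3.14, 0.0, 1.571]
wrist_force: [0.6, 0.1, 0.1]
grip_width: 0.0854
```

```bash
python3 -m inch '[[[-0.004,0.003,0.004],[0,0,0],0.0854],[[0,0,0],[0,0,0],0.0],[[0,0,0],[0,0,0],0.0],[[0,0,0],[0,0,0],0.0],[[0,0,0],[0,0,0],0.0],[[0,0,0],[0,0,0],0.0],[[0,0,0],[0,0,0],0.0],[[0,0,0],[0,0,0],0.0],[[0,0,0],[0,0,0],0.0]]'; python3 -m inch '[[[0.005,0,-0.001],[0,0,0],0],[[0.015,0,0],[0,0,0],0],[[0.015,0,0],[0,0,0],0],[[0.015,0,0],[0,0,0],0],[[0.015,0,0],[0,0,0],0],[[0.02,0,0],[0,0,0],0],[[0.02,0,0],[0,0,0],0],[[0.02,0,0],[0,0,0],0],[[0,0,0],[0,0,0],0]]'
python3 -c "
from h import *
snap('top','top1.png')"
```

```text
t: 4.3
ee_pos: [0.5258, 0.0645, 0.0081]
tcp_rot: [3.141, 0.0, 1.571]
wrist_force: [-2.1, -0.5, 13.9]
grip_width: 0.0327
t: 5.2
ee_pos: [0.5255, 0.1925, 0.0083]
tcp_rot: [3.141, -0.0, 1.573]
wrist_force: [-0.1, -0.1, -1.4]
grip_width: 0.0324
```

View pics/top1.png

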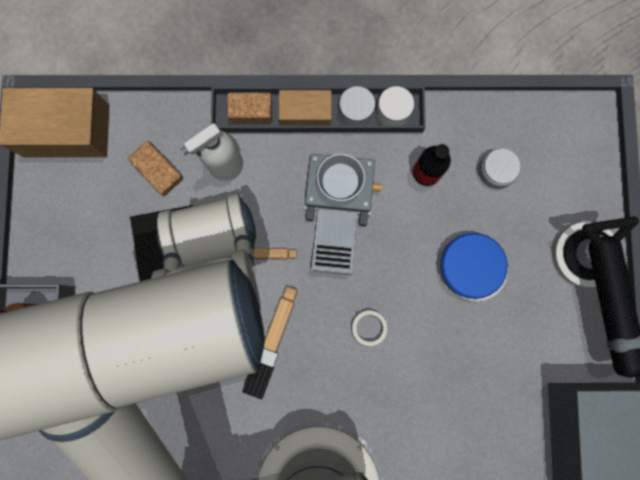

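```bash
python3 -m inch '[[[0,0,-0.02],[0,0,0],0],[[0,0,-0.03],[0,0,0],0],[[0.01,0,-0.02],[0,0,0],0],[[0.03,-0.0102,0],[0,0,0],0],[[0.03,-0.0102,0],[0,0,0],0],[[0.03,-0.0102,0],[0,0,0],0],[[0.03,-0.0102,0],[0,0,0],0],[[0.0185,-0.0077,0],[0,0,0],0],[[0,0,0],[0,0,0],0]]'; python3 -m inch '[[[0,0,0],[0,0,-8.36],0],[[0,0,0],[0,0,-8.36],0],[[0,0,0],[0,0,-8.36],0],[[0,0,0],[0,0,-8.36],0],[[0,0,0],[0,0,-8.36],0],[[0,0,0],[0,0,-8.36],0],[[0,0,0],[0,0,-8.36],0],[[0,0,0],[0,0,-8.36],0],[[0,0,0],[0,0,-8.36],0],[[0,0,0],[0,0,-8.36],0],[[0,0,0],[0,0,-8.36],0],[[0,0,0],[0,0,-8.36],0]]'; python3 -m inch '[[[0,0,0],[0,0,0],0]]'
python3 -c "
from h import *
snap('side','side1.png')"
```

```text
t: 6.15
ee_pos: [0.4759, 0.3399, 0.0781]
tcp_rot: [-3.141, -0.0, 1.573]
wrist_force: [1.2, -0.8, -1.8]
grip_width: 0.0321
t: 7.35
ee_pos: [0.4772, 0.337, 0.0781]
tcp_rot: [-3.141, -0.001, -2.956]
wrist_force: [0.8, -0.9, -2.1]
grip_width: 0.0323
t: 7.45
ee_pos: [0.4772, 0.3372, 0.0781]
tcp_rot: [-3.141, -0.001, -2.959]
wrist_force: [-0.2, -0.2, -1.9]
grip_width: 0.0324
```

View pics/side1.png

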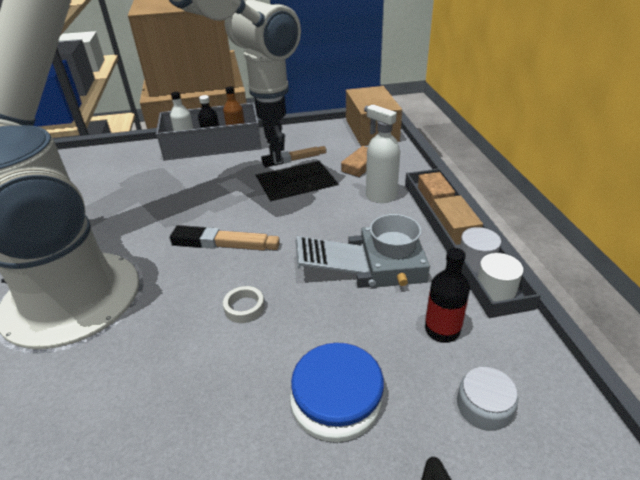

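The brush is held level above the mat (side picture, brush about (295,155), mat (297,180)). I'll lower it onto the mat.

```bash
python3 -m inch '[[[0,0.004,0.02],[0,0,0],0],[[0,0,0.02],[0,0,0],0],[[0,0,0.015],[0,0,0],0],[[0,0,0.007],[0,0,0],0],[[0,0,0.002],[0,0,0],0],[[0,0,0],[0,0,0],0]]'
```

```text
t: 8.1
ee_pos: [0.4766, 0.3418, 0.0145]
tcp_rot: [3.142, 0.0, -2.963]
wrist_force: [0.0, 0.0, -1.7]
grip_width: 0.0324
```

```bash
python3 -m inch '[[[0,0,0.0015],[0,0,0],0],[[0,0,0.001],[0,0,0],0],[[0,0,0],[0,0,0],0]]';python3 -m inch '[[[0,0,0.0008],[0,0,0],0],[[0,0,0],[0,0,0],0]]'
```

```text
t: 8.4
ee_pos: [0.4765, 0.342, 0.012]
tcp_rot: [3.141, 0.0, -2.962]
wrist_force: [-0.3, 0.2, -0.5]
grip_width: 0.0323
t: 8.6
ee_pos: [0.4765, 0.342, 0.0112]
tcp_rot: [3.141, 0.0, -2.961]
wrist_force: [-1.0, -0.5, 0.5]
grip_width: 0.0321
```

```bash
python3 -m inch '[[[0,0,0],[0,0,0],0.06],[[0,0,0],[0,0,0],0.0854],[[0,0,0],[0,0,0],0.0854],[[0,0,0],[0,0,0],0.0854],[[0,0,0],[0,0,0],0.0854],[[0,0,-0.02],[0,0,0],0.0854],[[0,0,-0.04],[0,0,0],0.0854],[[0,0,-0.05],[0,0,0],0.0854],[[0,0,-0.03],[0,0,0],0.0854]]'
python3 -m inch '[[[0.0036,-0.0373,0],[0,0,0],0],[[0.0036,-0.0373,0],[0,0,0],0],[[0.0036,-0.0373,0],[0,0,0],0],[[0.0036,-0.0373,0],[0,0,0],0],[[0.0036,-0.0373,0],[0,0,0],0],[[0.0036,-0.0373,0],[0,0,0],0],[[0.0036,-0.0373,0],[0,0,0],0],[[0.0036,-0.0373,0],[0,0,0],0],[[0.0036,-0.0373,0],[0,0,0],0],[[0.0036,-0.0373,0],[0,0,0],0],[[0,0,0],[0,0,0],0]]'
python3 -c "
from h import *
im=snap('top','top2.png'); cv2.imwrite('pics/c2.png',cv2.resize(im[180:320,110:270],(640,560),interpolation=cv2.INTER_CUBIC))"
```

```text
t: 9.5
ee_pos: [0.477, 0.3423, 0.1542]
tcp_rot: [3.141, 0.003, -2.961]
wrist_force: [0.6, -0.1, 0.1]
grip_width: 0.0852
t: 10.6
ee_pos: [0.5084, -0.0352, 0.1511]
tcp_rot: [-3.141, 0.001, -2.965]
wrist_force: [-0.0, -0.3, 0.5]
grip_width: -0.0
```

View pics/c2.png

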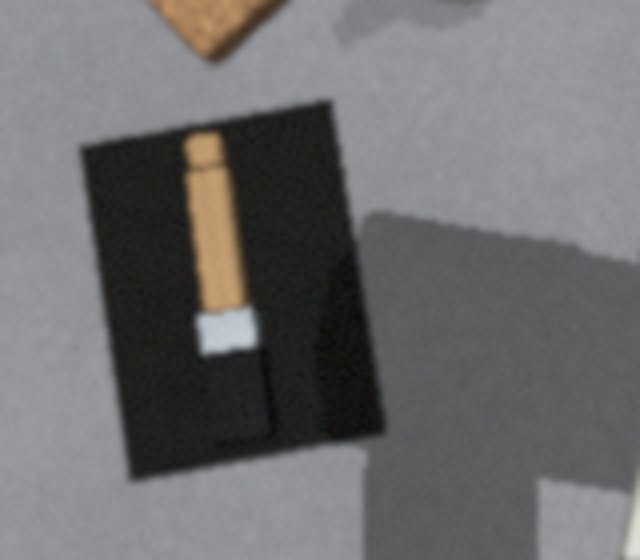

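The brush lies entirely on the mat: handle end at crop (203,135), ferrule (227,330), tip about (243,440). Now I'll press the treadle.

```bash
python3 -m inch '[[[0,0.004,0.03],[0,0,0],0],[[0,0,0.03],[0,0,0],0],[[0,0,0.02],[0,0,0],0],[[0,0,0.01],[0,0,0],0],[[0,0,0.008],[0,0,0],0],[[0,0,0.008],[0,0,0],0],[[0,0,0.008],[0,0,0],0],[[0,0,0.008],[0,0,0],0],[[0,0,0.004],[0,0,0],0],[[0,0,0],[0,0,0],0]]'; python3 -m inch '[[[0,0,0.003],[0,0,0],0],[[0,0,0.002],[0,0,0],0],[[0,0,0],[0,0,0],0]]'
```

```text
t: 11.65
ee_pos: [0.5063, -0.0271, 0.0253]
tcp_rot: [3.141, -0.001, -2.961]
wrist_force: [-7.4, 0.1, 10.8]
grip_width: -0.0001
t: 11.95
ee_pos: [0.5062, -0.027, 0.0206]
tcp_rot: [3.141, -0.001, -2.961]
wrist_force: [-7.9, 1.1, 11.4]
grip_width: -0.0
```

```bash
python3 - <<'E'
from h import *
f=lambda u,v,z:ray('top',110+u/4,180+v/4,z)
a=f(204,133,.021);b=f(227,332,.023);c=f(222,311,.023)
print(a,b,c, np.degrees(np.arctan2(*(b-a)[1::-1])))
d=(b-a)/np.linalg.norm(b-a); print('len a-c',np.linalg.norm(c-a)); print('handle pt',c-d*.045)
E
```

```text
[0.61803026 0.36469408 0.021     ] [0.50241237 0.34721344 0.023     ] [0.51446239 0.35045259 0.023     ] -171.40238243720833
len a-c 0.10456158015702578
handle pt [0.5589502  0.35717885 0.02223043]
```

```bash
python3 -m inch '[[[0,0,0.0015],[0,0,0],0],[[0,0,0],[0,0,0],0]]'; python3 -m inch '[[[0,0,0.0015],[0,0,0],0],[[0,0,0],[0,0,0],0]]'; python3 -m inch '[[[0,0,0.001],[0,0,0],0],[[0,0,0],[0,0,0],0]]'
```

```text
t: 12.15
ee_pos: [0.5061, -0.027, 0.0192]
tcp_rot: [3.141, -0.001, -2.961]
wrist_force: [-8.1, 0.5, 12.4]
grip_width: 0.0002
t: 12.35
ee_pos: [0.5061, -0.027, 0.0179]
tcp_rot: [3.141, -0.001, -2.961]
wrist_force: [-10.0, 0.5, 17.1]
grip_width: 0.0001
t: 12.55
ee_pos: [0.5061, -0.027, 0.0175]
tcp_rot: [3.141, -0.001, -2.961]
wrist_force: [-12.9, 1.9, 33.2]
grip_width: 0.0001
```

The force jumped to 33 N at z = 17.5 mm, so the treadle is at its stop. I'll hold for about 1 s, then lift.

```bash
python3 -m inch '[[[0,0,0],[0,0,0],0],[[0,0,0],[0,0,0],0],[[0,0,0],[0,0,0],0],[[0,0,0],[0,0,0],0],[[0,0,0],[0,0,0],0],[[0,0,0],[0,0,0],0],[[0,0,0],[0,0,0],0],[[0,0,0],[0,0,0],0],[[0,0,0],[0,0,0],0],[[0,0,0],[0,0,0],0]]'; python3 -m inch '[[[0,0,-0.01],[0,0,0],0],[[0,0,-0.01],[0,0,0],0],[[0,0,-0.015],[0,0,0],0],[[0,0,-0.03],[0,0,0],0],[[0,0,-0.03],[0,0,0],0],[[0,0,-0.03],[0,0,0],0],[[0,0,0],[0,0,0],0]]'
```

```text
t: 13.55
ee_pos: [0.5061, -0.027, 0.0175]
tcp_rot: [3.141, -0.001, -2.961]
wrist_force: [-12.1, 0.7, 32.0]
grip_width: -0.0003
t: 14.25
ee_pos: [0.5093, -0.0276, 0.145]
tcp_rot: [-3.139, 0.007, -2.961]
wrist_force: [0.7, 0.1, -0.8]
grip_width: -0.0
```

```bash
python3 -m inch '[[[-0.0118,0.037,0],[0,0,0],0.0854],[[-0.0118,0.037,0],[0,0,0],0.0854],[[-0.0118,0.037,0],[0,0,0],0.0854],[[-0.0118,0.037,0],[0,0,0],0.0854],[[-0.0118,0.037,0],[0,0,0],0.0854],[[-0.0118,0.037,0],[0,0,0],0.0854],[[-0.0118,0.037,0],[0,0,0],0.0854],[[-0.0118,0.037,0],[0,0,0],0.0854],[[-0.0118,0.037,0],[0,0,0],0.0854],[[-0.0118,0.037,0],[0,0,1.5],0.0854],[[0,0,0],[0,0,0],0.0854],[[0,0,0],[0,0,0],0.0854]]'
python3 -c "
from h import *
im=snap('side','side2.png'); cv2.imwrite('pics/c3.png',cv2.resize(im[100:300,220:460],(720,600),interpolation=cv2.INTER_CUBIC))"
```

```text
t: 15.45
ee_pos: [0.5563, 0.3585, 0.1404]
tcp_rot: [-3.141, -0.0, -2.986]
wrist_force: [-0.5, -0.3, -0.5]
grip_width: 0.0857
```

View pics/c3.png

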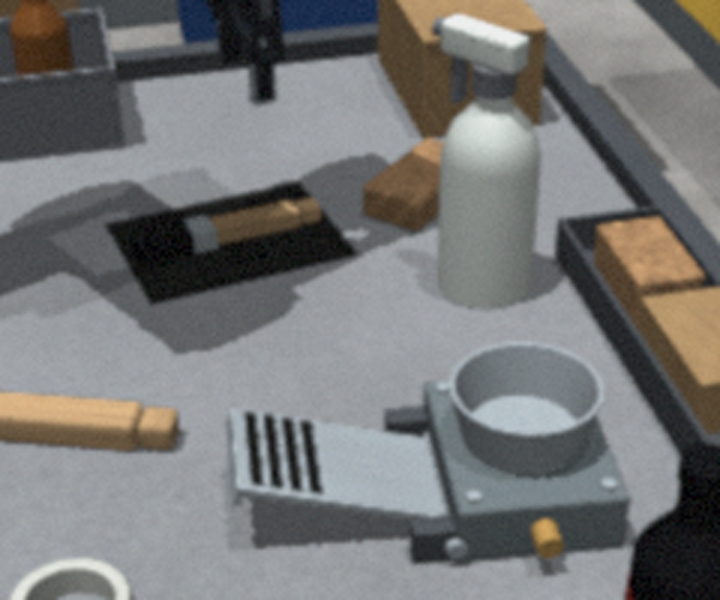

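The treadle is up again (edge at crop (235,420)), the brush lies flat on the mat, and both bottles are standing. Next I'll grasp the handle.

```bash
python3 -m inch '[[[-0.003,-0.001,0.03],[0,0,0],0.0854],[[0,0,0.04],[0,0,0],0.0854],[[0,0,0.03],[0,0,0],0.0854],[[0,0,0.02],[0,0,0],0.0854],[[0,0,0.0075],[0,0,0],0.0854],[[0,0,0],[0,0,0],0.0854]]'; python3 -m inch '[[[0,0,0],[0,0,0],0],[[0,0,0],[0,0,0],0],[[0,0,0],[0,0,0],0],[[0,0,0],[0,0,0],0],[[0,0,0],[0,0,0],0],[[0,0,0],[0,0,0],0],[[0,0,0],[0,0,0],0],[[0,0,0],[0,0,0],0],[[0,0,0],[0,0,0],0],[[0,0,0],[0,0,0],0]]'
```

```text
t: 16.1
ee_pos: [0.5596, 0.3561, 0.0129]
tcp_rot: [-3.141, -0.001, -2.988]
wrist_force: [-0.6, 0.8, 0.5]
grip_width: 0.0855
t: 17.1
ee_pos: [0.5604, 0.3572, 0.0144]
tcp_rot: [3.141, 0.001, -2.987]
wrist_force: [-1.8, -0.5, 9.2]
grip_width: 0.0221
```

```bash
python3 -m inch '[[[0,0,-0.02],[0,0,0],0],[[0,0,-0.04],[0,0,0],0],[[0,0,-0.045],[0,0,0],0],[[0,0,-0.045],[0,0,0],0],[[0,0,-0.045],[0,0,0],0],[[0,0,-0.045],[0,0,0],0],[[0,0,0],[0,0,0],0]]'; python3 -m inch '[[[0.011,-0.0348,0],[0,0,0],0],[[0.011,-0.0348,0],[0,0,0],0],[[0.011,-0.0348,0],[0,0,0],0],[[0.011,-0.0348,0],[0,0,0],0],[[0.011,-0.0348,0],[0,0,0],0],[[0.011,-0.0348,0],[0,0,0],0],[[0.011,-0.0348,0],[0,0,0],0],[[0.011,-0.0348,0],[0,0,0],0],[[0.011,-0.0348,0],[0,0,0],0],[[0.011,-0.0348,0],[0,0,0],0],[[0.011,-0.0348,0],[0,0,0],0],[[0,0,0],[0,0,0],0]]'; python3 -m inch '[[[0,0,0],[0,-8,0],0],[[0,0,0],[0,-8,0],0],[[0,0,0],[0,-8,0],0],[[0,0,0],[0,-8,0],0],[[0,0,0],[0,-8,0],0],[[0,0,0],[0,-8,0],0],[[0,0,0],[0,-2,0],0],[[0,0,0],[0,0,0],0]]'
```

```text
t: 17.8
ee_pos: [0.5623, 0.3583, 0.2604]
tcp_rot: [3.138, 0.01, -2.987]
wrist_force: [1.1, 0.1, -1.6]
grip_width: 0.0221
t: 19.0
ee_pos: [0.4983, -0.0431, 0.253]
tcp_rot: [-3.141, -0.001, -2.991]
wrist_force: [-0.2, 0.9, -1.0]
grip_width: 0.0221
t: 19.8
ee_pos: [0.5012, -0.0276, 0.2551]
tcp_rot: [3.107, 0.703, -2.986]
wrist_force: [0.5, 0.5, -2.0]
grip_width: 0.0219
```

```bash
python3 -m inch '[[[0,0,0],[0,-4,0],0],[[0,0,0],[0,-4,0],0],[[0,0,0],[0,-2,0],0],[[0,0,0],[0,0,0],0]]'; cat >> h.py <<'E'
def shift(T):
    s=robot.state(); M=R.from_euler('xyz',s['tcp_rot']).as_matrix(); return M.T@(np.array(T)-s['ee_pos'])
E
python3 - <<'E'
from h import *
im=snap('side','side3.png'); cv2.imwrite('pics/c4.png',cv2.resize(im[60:310,190:490],(720,600),interpolation=cv2.INTER_CUBIC))
s=robot.state(); M=R.from_euler('xyz',s['tcp_rot']).as_matrix(); print(M.round(3),s['ee_pos'])
tip=M@[.12,0,.0014]; print('tip now',s['ee_pos']+tip, proj('side',s['ee_pos']+tip))
T=np.array([.685,-.05,.070])-tip; print('T',T,'above',shift(T+[0,0,.09]))
E
```

```text
t: 20.2
ee_pos: [0.5116, -0.0152, 0.2985]
tcp_rot: [3.103, 0.815, -3.01]
wrist_force: [-0.1, -0.1, -0.7]
grip_width: 0.022
[[-0.681 -0.16   0.715]
 [-0.09   0.987  0.134]
 [-0.727  0.027 -0.686]] [ 0.51151425 -0.01540058  0.29791613]
tip now [ 0.43085492 -0.02605261  0.20969726] [266.28590788 191.04440347]
T [ 0.76565933 -0.03934798  0.15821886] above [-0.13464597 -0.06554171  0.21262118]
```

View pics/c4.png

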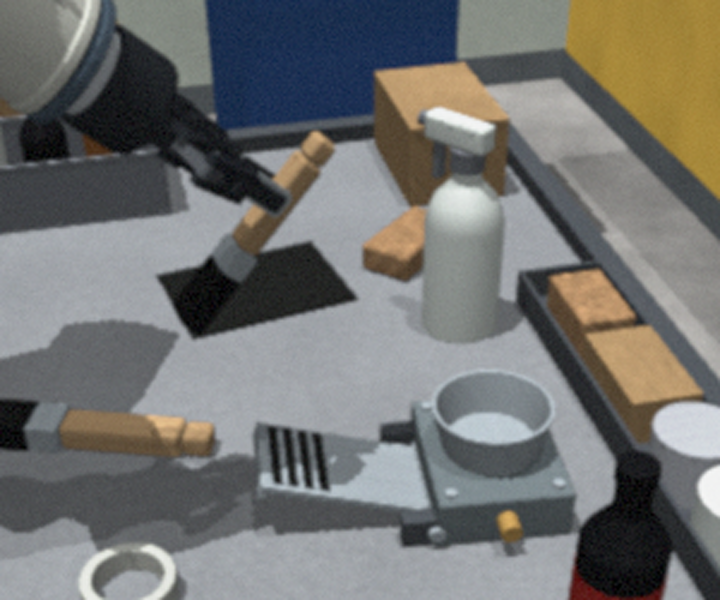

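The brush is held by the handle, tip down at about 47 degrees. The tip is at crop (190,315), about 6 mm from the prediction. I'll move it above the dish.

```bash
python3 -m inch '[[[-0.0168,-0.0082,0.0266],[0,0,0],0],[[-0.0168,-0.0082,0.0266],[0,0,0],0],[[-0.0168,-0.0082,0.0266],[0,0,0],0],[[-0.0168,-0.0082,0.0266],[0,0,0],0],[[-0.0168,-0.0082,0.0266],[0,0,0],0],[[-0.0168,-0.0082,0.0266],[0,0,0],0],[[-0.0168,-0.0082,0.0266],[0,0,0],0],[[-0.0168,-0.0082,0.0266],[0,0,0],0],[[0,0,0],[0,0,0],0]]'
python3 - <<'E'
from h import *
s=robot.state(); M=R.from_euler('xyz',s['tcp_rot']).as_matrix()
tip=s['ee_pos']+M@[.12,0,.0014]; print('tip now',tip)
print(M.T@(np.array([.681,-.05,.068])-tip), M.T@[0,0,-.01])
im=snap('side','side4.png'); cv2.imwrite('pics/c5.png',cv2.resize(im[60:310,190:490],(720,600),interpolation=cv2.INTER_CUBIC))
E
```

```text
t: 21.15
ee_pos: [0.7685, -0.0404, 0.2459]
tcp_rot: [3.102, 0.813, -3.011]
wrist_force: [0.3, 0.0, -1.3]
grip_width: 0.022
tip now [ 0.68773046 -0.05099361  0.15773317]
[ 0.06969044 -0.00037436  0.05693356] [ 0.00726539 -0.00027019  0.00686594]
```

View pics/c5.png

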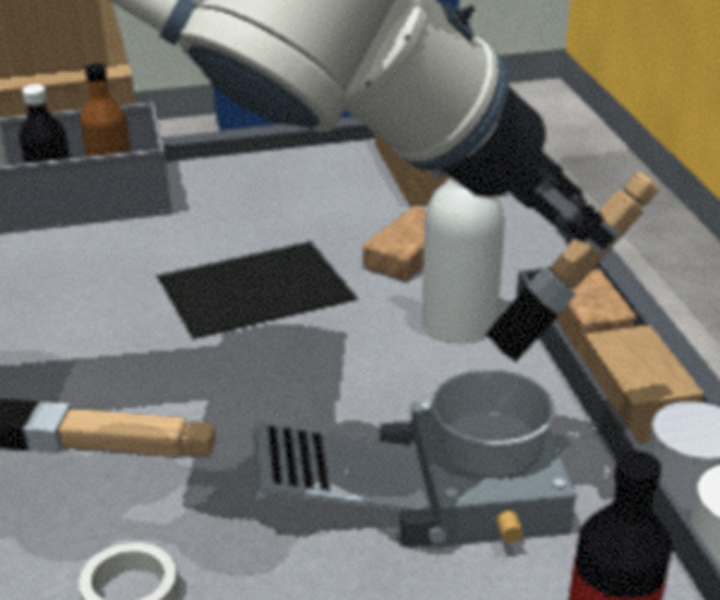

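The tip is at crop (503,345), above the dish mouth at (493,405). I'll dip it now.

```bash
python3 -m inch '[[[0.0116,0,0.0095],[0,0,0],0],[[0.0116,0,0.0095],[0,0,0],0],[[0.0116,0,0.0095],[0,0,0],0],[[0.0116,0,0.0095],[0,0,0],0],[[0.0116,0,0.0095],[0,0,0],0],[[0.009,0,0.0075],[0,0,0],0],[[0,0,0],[0,0,0],0]]'
python3 - <<'E'
from h import *
s=robot.state(); M=R.from_euler('xyz',s['tcp_rot']).as_matrix()
print('tip now',s['ee_pos']+M@[.12,0,.0014])
im=snap('side','side5.png'); cv2.imwrite('pics/c6.png',cv2.resize(im[170:290,330:474],(720,600),interpolation=cv2.INTER_CUBIC))
E
```

```text
t: 21.9
ee_pos: [0.7677, -0.037, 0.1732]
tcp_rot: [3.1, 0.784, -3.015]
wrist_force: [-0.7, -0.6, -1.6]
grip_width: 0.022
tip now [ 0.68433003 -0.04757519  0.08750467]
```

View pics/c6.png

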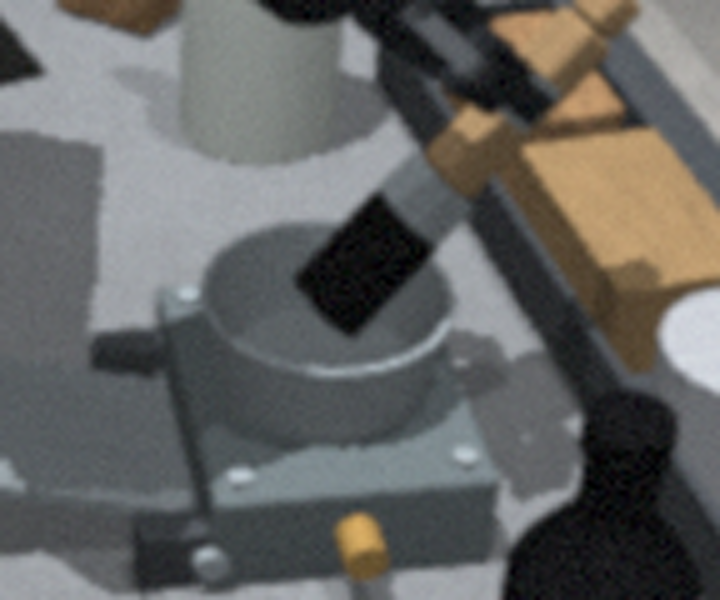

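The tip is in the dish mouth (crop (330,310)), about 8 mm below the rim, so I'll go deeper.

```bash
python3 -m inch '[[[0.0034,0,0.0033],[0,0,0],0],[[0.0034,0,0.0033],[0,0,0],0],[[0.0034,0,0.0033],[0,0,0],0],[[0.0034,0,0.0033],[0,0,0],0],[[0,0,0],[0,0,0],0]]'
cat > t.py <<'E'
from h import *
s=robot.state(); M=R.from_euler('xyz',s['tcp_rot']).as_matrix()
print('tip now',s['ee_pos']+M@[.12,0,.0014],s['wrist_force'],np.degrees(s['tcp_rot']))
E
python3 t.py
```

```text
t: 22.45
ee_pos: [0.7709, -0.0361, 0.1599]
tcp_rot: [3.097, 0.772, -3.02]
wrist_force: [0.1, -0.0, -1.2]
grip_width: 0.0221
tip now [ 0.68649141 -0.04641129  0.07526439] [ 0.14698668 -0.0072918  -1.16788605] [ 177.4408826    44.21430922 -173.02426578]
```

```bash
python3 -m inch '[[[0.003,0,0.002],[0,0,0],0],[[0.003,0,0.002],[0,0,0],0],[[0.002,0,0.002],[0,0,0],0],[[0,0,0],[0,0,0],0],[[0,0,0],[0,0,0],0],[[0,0,0],[0,0,0],0],[[0,0,0],[0,0,0],0],[[0,0,0],[0,0,0],0],[[0,0,0],[0,0,0],0],[[0,0,0],[0,0,0],0],[[0,0,0],[0,0,0],0],[[0,0,0],[0,0,0],0]]'; python3 t.py
```

```text
t: 23.65
ee_pos: [0.7715, -0.0359, 0.1536]
tcp_rot: [3.096, 0.765, -3.021]
wrist_force: [0.7, -0.2, -1.6]
grip_width: 0.0221
tip now [ 0.68656283 -0.04612942  0.06944484] [ 0.66475543 -0.15065554 -1.61289899] [ 177.41148761   43.83244354 -173.10267418]
```

```bash
python3 - <<'E'
from h import *
print(proj('side',[.6843,-.0476,.0875]),'seen',330+325/5,170+308/5)
im=snap('side','side6.png'); cv2.imwrite('pics/c7.png',cv2.resize(im[170:290,330:474],(720,600),interpolation=cv2.INTER_CUBIC))
E
```

```text
[393.1691619  229.70240401] seen 395.0 231.6
```

View pics/c7.png

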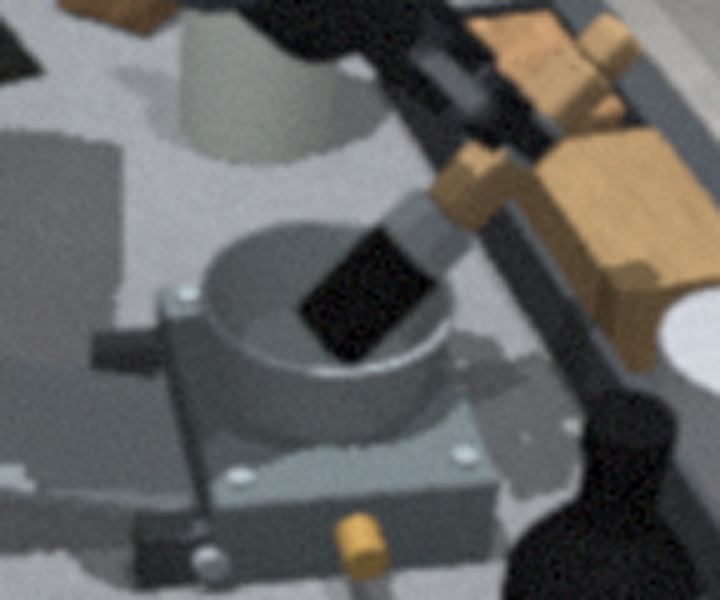

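The tip is inside the dish near its floor (crop (322,330)), touching nothing, and was held for over 0.9 s. I'll raise it, retract and level out.

```bash
python3 -m inch '[[[-0.01,0,-0.0104],[0,0,0],0],[[-0.014,0,-0.0146],[0,0,0],0],[[-0.014,0,-0.0146],[0,0,0],0],[[-0.014,0,-0.0146],[0,0,0],0],[[-0.014,0,-0.0146],[0,0,0],0],[[-0.01,0,-0.0104],[0,0,0],0],[[0,0,0],[0,0,0],0]]'
python3 -m inch '[[[0.0168,0.0055,-0.0266],[0,0,0],0],[[0.0168,0.0055,-0.0266],[0,0,0],0],[[0.0168,0.0055,-0.0266],[0,0,0],0],[[0.0168,0.0055,-0.0266],[0,0,0],0],[[0.0168,0.0055,-0.0266],[0,0,0],0],[[0.0168,0.0055,-0.0266],[0,0,0],0],[[0.0168,0.0055,-0.0266],[0,0,0],0],[[0.0168,0.0055,-0.0266],[0,0,0],0],[[0,0,0],[0,0,0],0]]'
python3 -m inch '[[[0,0,0],[0,5.5,0],0],[[0,0,0],[0,5.5,0],0],[[0,0,0],[0,5.5,0],0],[[0,0,0],[0,5.5,0],0],[[0,0,0],[0,5.5,0],0],[[0,0,0],[0,5.5,0],0],[[0,0,0],[0,5.5,0],0],[[0,0,0],[0,5.5,0],0],[[0,0,0],[0,0,0],0]]'; cat > u.py <<'E'
from h import *
s=robot.state(); M=R.from_euler('xyz',s['tcp_rot'])
D=R.from_euler('xyz',[180,0,188.9],degrees=True)
print('rotvec deg',np.degrees((M.inv()*D).as_rotvec()),s['ee_pos'])
print('shift in levelled tool',D.inv().apply(np.array([.5604,.3572,.20])-s['ee_pos']))
E
python3 u.py
```

```text
t: 24.4
ee_pos: [0.7728, -0.0397, 0.2659]
tcp_rot: [3.098, 0.768, -3.02]
wrist_force: [0.5, 0.6, -1.7]
grip_width: 0.0222
t: 25.3
ee_pos: [0.5211, -0.0341, 0.3246]
tcp_rot: [3.096, 0.764, -3.022]
wrist_force: [0.6, 0.1, -1.0]
grip_width: 0.0222
t: 26.2
ee_pos: [0.5261, -0.0331, 0.3234]
tcp_rot: [3.105, 0.01, -2.985]
wrist_force: [1.0, -0.1, -0.9]
grip_width: 0.0221
rotvec deg [2.06999455 0.55123254 0.06216186] [ 0.5260514  -0.03314348  0.32343083]
shift in levelled tool [-0.09432523  0.38032961  0.12343083]
```

```bash
python3 -m inch '[[[0,0,0],[2.07,0.55,0],0],[[-0.0094,0.038,0.0123],[0,0,0],0],[[-0.0094,0.038,0.0123],[0,0,0],0],[[-0.0094,0.038,0.0123],[0,0,0],0],[[-0.0094,0.038,0.0123],[0,0,0],0],[[-0.0094,0.038,0.0123],[0,0,0],0],[[-0.0094,0.038,0.0123],[0,0,0],0],[[-0.0094,0.038,0.0123],[0,0,0],0],[[-0.0094,0.038,0.0123],[0,0,0],0],[[-0.0094,0.038,0.0123],[0,0,0],0],[[-0.0094,0.038,0.0123],[0,0,0],0],[[0,0,0],[0,0,0],0]]'; python3 u.py
```

```text
t: 27.4
ee_pos: [0.5579, 0.3599, 0.1988]
tcp_rot: [3.14, 0.002, -2.984]
wrist_force: [0.7, -0.5, -1.6]
grip_width: 0.0221
rotvec deg [0.0750054  0.09827501 0.15431675] [0.55791478 0.35993256 0.19875403]
shift in levelled tool [-0.00203254 -0.00308415 -0.00124597]
```

```bash
python3 -m inch '[[[-0.002,-0.003,0.03],[0,0,0],0],[[0,0,0.04],[0,0,0],0],[[0,0,0.04],[0,0,0],0],[[0,0,0.03],[0,0,0],0],[[0,0,0.02],[0,0,0],0],[[0,0,0.015],[0,0,0],0],[[0,0,0.005],[0,0,0],0],[[0,0,0],[0,0,0],0]]'
```

```text
t: 28.2
ee_pos: [0.5621, 0.3528, 0.0214]
tcp_rot: [-3.14, 0.003, -2.988]
wrist_force: [0.4, 0.1, -1.5]
grip_width: 0.0222
```

```bash
python3 -m inch '[[[0.001,0.004,0.003],[0,0,0],0],[[0,0,0.002],[0,0,0],0],[[0,0,0],[0,0,0],0]]'; python3 -m inch '[[[0,0,0.001],[0,0,0],0],[[0,0,0],[0,0,0],0]]'; python3 -m inch '[[[0,0,0.001],[0,0,0],0],[[0,0,0],[0,0,0],0]]'
```

```text
t: 28.5
ee_pos: [0.5607, 0.3571, 0.0169]
tcp_rot: [-3.14, 0.003, -2.987]
wrist_force: [0.5, -0.1, -2.4]
grip_width: 0.0218
t: 28.7
ee_pos: [0.5607, 0.3568, 0.0157]
tcp_rot: [-3.14, 0.003, -2.987]
wrist_force: [-0.1, 1.5, -2.2]
grip_width: 0.0219
t: 28.9
ee_pos: [0.5607, 0.3568, 0.0145]
tcp_rot: [-3.14, 0.003, -2.988]
wrist_force: [-0.1, 0.2, -0.5]
grip_width: 0.0222
```

Contact is starting. One last small step, then I'll release, retreat and look.

```bash
python3 -m inch '[[[0,0,0.0007],[0,0,0],0],[[0,0,0],[0,0,0],0],[[0,0,0],[0,0,0],0.04],[[0,0,0],[0,0,0],0.0854],[[0,0,0],[0,0,0],0.0854],[[0,0,0],[0,0,0],0.0854],[[0,0,0],[0,0,0],0.0854],[[0,0,-0.02],[0,0,0],0.0854],[[0,0,-0.04],[0,0,0],0.0854],[[0,0,-0.04],[0,0,0],0.0854],[[0,0,-0.04],[0,0,0],0.0854],[[0,0,-0.03],[0,0,0],0.0854]]'; python3 -m inch '[[[0.03,-0.03,0],[0,0,0],0.0854],[[0.03,-0.03,0],[0,0,0],0.0854],[[0.03,-0.03,0],[0,0,0],0.0854],[[0.03,-0.03,0],[0,0,0],0.0854],[[0.01,-0.03,0],[0,0,0],0.0854],[[0,-0.03,0],[0,0,0],0.0854],[[0,-0.03,0],[0,0,0],0.0854],[[0,-0.03,0],[0,0,0],0.0854],[[0,-0.03,0],[0,0,0],0.0854],[[0,-0.03,0],[0,0,0],0.0854],[[0,0,0],[0,0,0],0.0854]]'
python3 -c "
from h import *
a=snap('top','top9.png');b=snap('side','side9.png')
c=np.hstack([cv2.resize(a[130:330,100:300],(400,400)),cv2.resize(b[100:300,250:450],(400,400))]); cv2.imwrite('pics/c9.png',c)"
```

```text
t: 30.1
ee_pos: [0.5605, 0.3572, 0.1866]
tcp_rot: [-3.141, 0.005, -2.988]
wrist_force: [0.3, -1.0, -0.2]
grip_width: 0.0854
t: 31.2
ee_pos: [0.4783, 0.0379, 0.1841]
tcp_rot: [-3.139, 0.003, -2.99]
wrist_force: [0.3, 1.0, 0.0]
grip_width: 0.0857
```

View pics/c9.png

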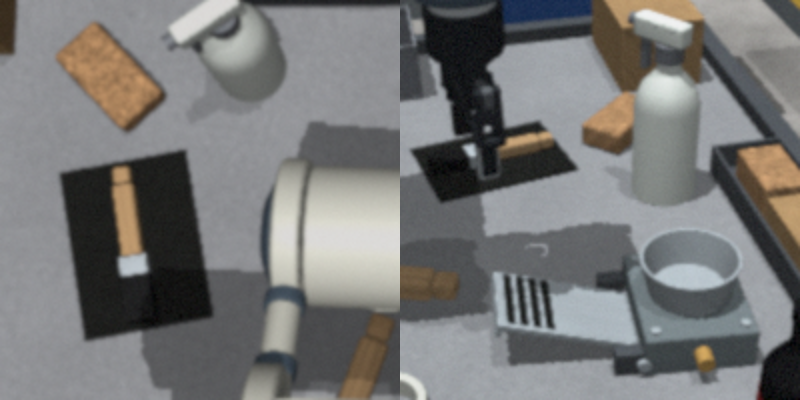

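The final picture shows the brush flat on the mat (left half, handle (123,170), ferrule (132,265), tip about (140,318)). The treadle is up, the spray bottle is standing and the gripper is clear, so I'll hand in.

```bash
python3 -c "
from cell import robot
print(robot.hand_in())"
```

```text
the job is handed in; nothing more can be done
None
```

The job is done and handed in at about 31 s of the 67 s allowed.

- **Brush out:** I drew the right brush (the one under the treadle, not the longer one lying in the open) straight out by its head and laid it flat on the mat.
- **Treadle:** I pressed it to its stop, where the force jumped from about 12 N to 33 N at a tool height of 17.5 mm. I held it there for about 1 s, and the next picture showed it back up.
- **Dip:** I took the brush by its wooden handle at about 45° tip down. By my calculation the tip was about 26 mm below the dish rim for roughly 1 s, with no contact force.
- **Brush back:** I laid it on the mat again and moved the gripper clear.

**Last checks:** the final pictures show the brush flat and wholly on the mat, the treadle raised and the spray bottle standing. The polish bottle was only partly in that last crop, though it was standing in every earlier full view. The tip seen in the pictures was about 3 px (around 6 mm) from my calculation, which doesn't change the result. Some tool moves fell a few millimetres or degrees short, and I corrected for that as I went.

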